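# Load the inclined die with its round and square blanks

## Task

Load the inclined die on the bench: put the round blank into the round pocket and the square blank into the square pocket of the sloping plate, each bedded fully home on the pocket floor. Leave the wrench, the can and the brass fitting where they are.

Things in the scene. Friction and masses are not known exactly. Their poses are not given: they have to be found in the camera images.
- round_blank: plain brass disc, 48 mm diameter, 16 mm thick, lying flat on the bench; origin at its centre, z is the disc's axis
- square_blank: plain brass square slab, 44 x 44 mm, 16 mm thick, lying flat on the bench; origin at its centre, x and y square to its sides, z through the thickness
- bed: fixed sloping bed of the die, 112 mm along the slope (x, uphill, away from the robot) by 226 mm across (y), 25 degrees; z: outward normal. It holds a steel nest plate, 84 (x) by 170 (y) mm; rails and end stops lie flush with it. Origin: the bed's middle, in the plane of the plate's face (z = 0). The plate is clamped up to 12 mm to either side along y, unmeasured: find it by touch or eye
- round_mid (a point): point on the bed (its axes) where the mouth of the round pocket is centred when the plate is clamped mid-way; the real pocket lies up to 12 mm from it along y, the same offset as the square one. Pocket: 50 mm diameter, 8 mm deep, 1.5 mm chamfer. A blank that is home stands half out, its centre level with this point
- square_mid (a point): the same for the square pocket, 84 mm from the round one towards the bed's -y: 46 x 46 mm, sides along the bed's x and y, 8 mm deep, 1.5 mm chamfer. A blank that is home stands half out, its centre level with this point. The plate does not yield to moderate pushes
- wrench: steel wrench lying on the bench, not to be disturbed
- grease_can: closed grey can, 66 mm diameter, 100 mm tall, standing on the bench, not to be disturbed; origin at its underside
- fitting: small stepped brass fitting, 28 mm diameter, 32 mm tall, standing on the bench, not to be disturbed; origin at its underside
There are look-alikes about, which are no part of the job. Leave any grey or red look-alike of the square_blank alone.

How it is judged:
By the outcome, as a careful person would: the job done as asked, in the order asked, and still so for the second after the job is handed in, with the robot touching nothing.
It also fails if it takes over 72 s, if anything falls off the work surface, if the arm or the gripper's body presses on something with over 40 N, if the wrist force passes 120 N, or if a joint passes its speed limit or range.

## Robot

A 6-joint arm with a two-finger parallel gripper is mounted at the origin on the work surface. World frame = base frame: x ahead of the robot, y to its left, z up, the work surface at z = 0. Lengths are in m, angles in rad, forces in N, time in s.
With the tool pointing down it reaches from about 0.325 to 0.925 m from the base axis. Payload 3.1 kg.
Tool frame: the origin (TCP) lies where the fingers leave the gripper's body, on its centre line; the fingertips stand 73 mm ahead of it and the grasp point (between the pads) lies 54 mm ahead of it; z points along the fingers, y is the line along which they close (so a half turn about z gives the same grasp; the last joint's range is limited). The gripper opens to 85 mm and grips with 20 to 120 N. Pads are 22 mm wide; open, the fingers measure 114 mm over their backs; the gripper's body (76 mm by 85 mm) begins 54 mm behind the grasp point. The pads swing forward as they close: fully open they stand 13 mm farther back than shut.
Start: joints at [-1.444, 0.217, 1.613, -0, 1.311, -0.112], TCP at [0.148, -0.607, 0.304] pointing down, gripper open.
Joint ranges: [-2.75, 2.75], [-0.78, 2.1], [0.31, 2.55], [-1.13, 4.27], [0.13, 2.63], [-2.58, 2.58]. Speed limits (rad/s): [2.79, 2.79, 3.14, 3.14, 3.14, 3.14].

## Interface

Orientations are given as a unit quaternion [w, x, y, z].
In Python, from plant import robot gives the robot as it stands.
- The arm moves only by the shell command python3 -m handwheel 'ROWS' [OPENING] [FORCE]. ROWS is JSON, a list of rows, each a list of 4 numbers: the shift along the tool's x, y, z normalised to -1 to 1, where 1 is 3 cm, then the turn about the tool's z normalised to -1 to 1, where 1 is 6 degrees. A call has 1 to 5 rows; each row shifts and turns the commanded pose from where the row before left it, along the tool's axes as they then stand; what a row does not reach is not made up. A row lasts 1/12 s, in which the tool goes at most 41.7 mm and 7.16 degrees, less where a joint would pass 70% of its speed; a pose out of reach is approached as far as the arm can. A call with a number of a shift or a turn outside -1 to 1 is refused whole. A call with a gripper value outside its range is refused whole. OPENING is the opening, from 0 (shut) to 1 (fully open), set as the call begins (- or left out, the last holds). The fingers move at their own pace and stop on an object; FORCE is the grip in N (left out, the last holds). Time passes only in rows, so rows that do not move let the fingers close. It gives the time, the measured TCP pose, the force, the opening and the grip force at its end, in the units of the state.
- robot.get_state(): the state, without advancing time (a new reading comes with each control period).
- robot.camera(name): name is "scene" or "top"; returns a dict with "pixels" (400x640x3 uint8, red, green, blue), "fx", "fy", "cx", "cy" (pixels), "eye" and "orientation" of the camera in the world. Camera axes: x right, y down, z forward; pixel columns grow to the right and rows downward; lengths in m; the calibration is good to about 2 mm. A picture is of the moment at which its call begins. There is no depth.
- robot.sign_off(): hands the job in; it is judged then, once.
The state is a dict: "clock": time; "joint_pos": joint angles; "dq": joint speeds; "joint_torque": joint torques, N m; "ee_pos": TCP position; "tool_rot": TCP orientation; "wrist_force": force on the tool from outside, world axes, zero at the start; "moment": the same for the moment, N m; "finger_gap": finger opening in m; "grasp_force": force on a finger pad.
Only numpy, scipy, OpenCV 4.12 (cv2) and the standard library are available. Lean on these libraries where they do the work, as an engineer would, in place of code of your own. Each camera call takes 0.05 s, during which the arm holds its last target. There are 200 camera calls.

## Working session

There is one attempt and no reset: what is moved stays moved. The work goes in short steps, Python scripts to look and compute and a shell command to move; the robot and the scene stay as the last step left them, time stands still between calls to the robot, and variables do not carry over. Pictures are saved under pics/ and viewed, at most 10 in all, crops included, and the job is handed in when it is done.

```bash
ls; mkdir -p pics; cat > h.py <<'E'
import numpy as np,cv2
from scipy.spatial.transform import Rotation as R
from plant import robot
def q(o): return R.from_quat([o[1],o[2],o[3],o[0]])
def ray(c,u,v):
    d=q(c["orientation"]).apply([(u-c["cx"])/c["fx"],(v-c["cy"])/c["fy"],1.]); return np.array(c["eye"]),d
def onz(c,u,v,z):
    e,d=ray(c,u,v); return e+d*(z-e[2])/d[2]
def proj(c,p):
    x=q(c["orientation"]).inv().apply(np.array(p)-np.array(c["eye"])); return np.array([c["fx"]*x[0]/x[2]+c["cx"],c["fy"]*x[1]/x[2]+c["cy"]])
def tri(c1,a,c2,b):
    e1,d1=ray(c1,*a);e2,d2=ray(c2,*b)
    s=np.linalg.lstsq(np.c_[d1,-d2],e2-e1,rcond=None)[0]
    p,r=e1+s[0]*d1,e2+s[1]*d2
    return (p+r)/2,np.linalg.norm(p-r)
E
python3 - <<'E'
from h import *
import pickle
C={}
for n in("scene","top"):
    c=robot.camera(n);C[n]=c
    cv2.imwrite(f"pics/{n}0.png",c["pixels"][:,:,::-1]); print(n,{k:v for k,v in c.items() if k!="pixels"})
pickle.dump(C,open("c0.pkl","wb"))
print(robot.get_state())
E
```

```text
pics
scene {'fx': 369.9724306979581, 'fy': 369.9724306979581, 'cx': 315.61673574524355, 'cy': 197.1390361277013, 'eye': array([ 0.87779095, -0.60512199,  0.46815674]), 'orientation': array([-0.48068948,  0.83979403,  0.21505742, -0.13203757])}
top {'fx': 451.18547805227325, 'fy': 451.18547805227325, 'cx': 323.58238924041024, 'cy': 196.03220426773626, 'eye': array([ 0.32887756, -0.04500591,  1.13263682]), 'orientation': array([-0.07621314,  0.71025392, -0.69572781,  0.07545692])}
{'clock': 0.1, 'joint_pos': array([-1.44421216e+00,  2.17726859e-01,  1.61480022e+00, -4.78313755e-06,
        1.31131215e+00, -1.12167002e-01]), 'dq': array([ 7.06110769e-05, -8.21766401e-05, -4.29272979e-03,  2.23817177e-03,
        8.41470817e-04,  1.05552120e-03]), 'joint_torque': array([-1.53183275e-03, -3.98075652e+01, -3.04969454e+01, -2.56953654e-04,
        4.22406534e-03, -1.31438250e-05]), 'ee_pos': array([ 0.14777161, -0.60667362,  0.30265495]), 'tool_rot': array([-1.12324041e-03,  9.92882493e-01,  1.19092793e-01, -1.04079828e-05]), 'wrist_force': array([-0.86262351, -0.08730074,  0.38219787]), 'moment': array([ 0.02124943, -0.01621507, -0.01319923]), 'grasp_force': 0.0, 'finger_gap': 0.0855530544559966}
```

View pics/scene0.png

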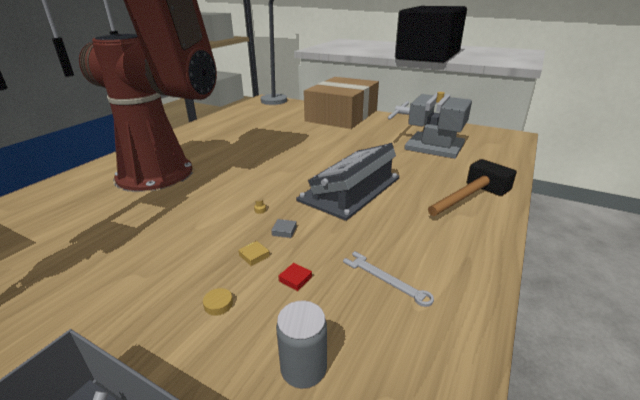

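View pics/top0.png

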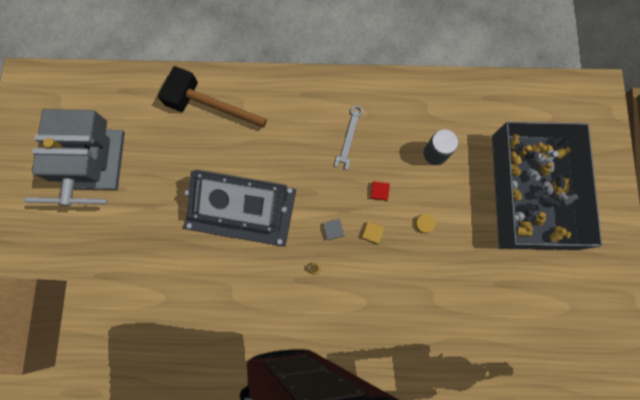

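The scene view shows the gold square at (254,253), the gold disc at (218,301) and the die at about (350,180). The top view shows the square at (373,232), the disc at (426,223) and the die at (240,207), with the round pocket at (219,199) and the square one at (254,205).

```bash
python3 - <<'E'
from h import *
import pickle
C=pickle.load(open("c0.pkl","rb"))
s,t=C["scene"],C["top"]
a=cv2.resize(t["pixels"][160:255,170:310],None,fx=5,fy=5,interpolation=cv2.INTER_CUBIC)
cv2.imwrite("pics/tz.png",a[:,:,::-1])
a=cv2.resize(s["pixels"][130:225,285:410],None,fx=6,fy=6,interpolation=cv2.INTER_CUBIC)
cv2.imwrite("pics/sz.png",a[:,:,::-1])
for c,boxes in((t,dict(sq=(355,215,392,250),rd=(408,206,442,240))),(s,dict(sq=(232,235,280,272),rd=(195,282,240,320)))):
  for n,(x0,y0,x1,y1) in boxes.items():
    im=c["pixels"][y0:y1,x0:x1]; hsv=cv2.cvtColor(im,cv2.COLOR_RGB2HSV)
    print(n,hsv[(y1-y0)//2,(x1-x0)//2],hsv[1,1],hsv[-2,-2])
    m=((hsv[...,1]>165)&(hsv[...,2]>60)).astype(np.uint8)
    v=hsv[...,2]; top=(m>0)&(v>0.88*np.median(v[m>0]))
    k=np.argwhere(top); print(len(k),m.sum(),k.mean(0)[::-1]+[x0,y0])
    u,w=k.mean(0)[::-1]+[x0,y0]; print(onz(c,u,w,.016))
    cn=max(cv2.findContours(top.astype(np.uint8),0,1)[0],key=cv2.contourArea)
    W=np.array([onz(c,p[0][0]+x0,p[0][1]+y0,.016)[:2] for p in cn],np.float32)
    r=cv2.minAreaRect(W*1000);print("rect",r)
E
```

```text
sq [ 21 163 171] [ 19 115 149] [ 19 115 135]
0 0 [nan nan]
[nan nan nan]
  return _methods._mean(a, axis=axis, dtype=dtype,
  ret = ret.dtype.type(ret / rcount)
<stdin>:15: RuntimeWarning: Mean of empty slice.
  ret = um.true_divide(
<stdin>:16: RuntimeWarning: Mean of empty slice.
Traceback (most recent call last):
ValueError: max() iterable argument is empty
```

View pics/tz.png

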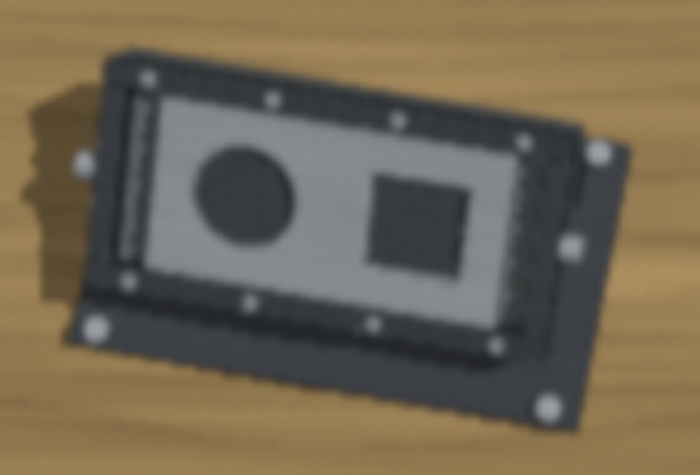

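View pics/sz.png

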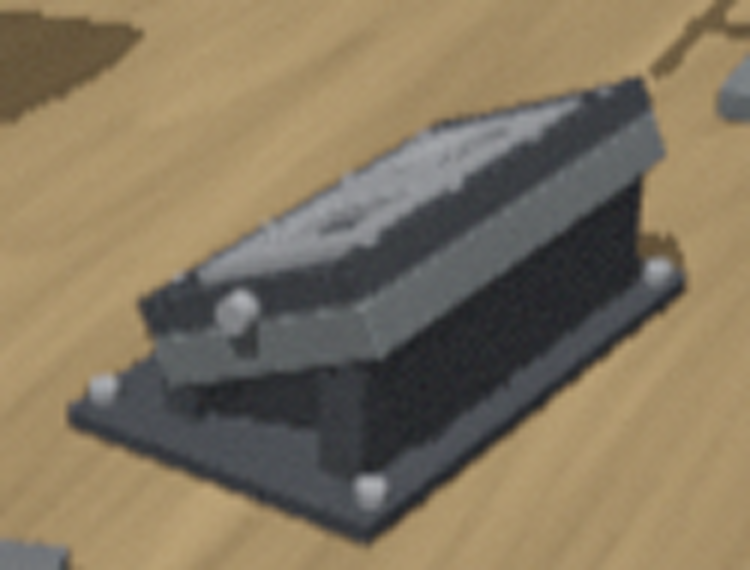

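The top zoom shows the plate, with the round pocket at (245,195) and the square pocket at (418,226), and the bed corners at about (107,58), (582,130), (548,365) and (85,290). The scene zoom shows the same corners at (640,80), (378,303), (140,300) and (430,125).

```bash
python3 - <<'E'
from h import *
import pickle
C=pickle.load(open("c0.pkl","rb"))
s,t=C["scene"],C["top"]
T=lambda p:((p[0]+.5)/5+170-.5,(p[1]+.5)/5+160-.5); S=lambda p:((p[0]+.5)/6+285-.5,(p[1]+.5)/6+130-.5)
P={}
for n,a,b in(("low-y",(548,365),(140,300)),("high-y",(582,130),(378,303)),("high+y",(107,58),(640,80)),("low+y",(85,290),(430,125))):
    P[n],g=tri(t,T(a),s,S(b)); print(n,P[n].round(4),g.round(4))
for a,b in(("low-y","low+y"),("high-y","high+y"),("low-y","high-y"),("low+y","high+y")):
    d=P[b]-P[a];print(a,b,np.linalg.norm(d).round(4),np.degrees(np.arctan2(d[1],d[0])).round(1),np.degrees(np.arcsin(d[2]/np.linalg.norm(d))).round(1))
print("centre",np.mean(list(P.values()),0))
# plate mask in top
hsv=cv2.cvtColor(t["pixels"],cv2.COLOR_RGB2HSV)
m=((hsv[...,2]>105)&(hsv[...,1]<60)).astype(np.uint8); m[:160]=0;m[255:]=0;m[:,:170]=0;m[:,310:]=0
cs,h=cv2.findContours(m,cv2.RETR_CCOMP,cv2.CHAIN_APPROX_NONE)
for c,hh in zip(cs,h[0]):
    if cv2.contourArea(c)>60: M=cv2.moments(c);print("plate",hh[3],cv2.contourArea(c),M["m10"]/M["m00"],M["m01"]/M["m00"],cv2.minAreaRect(c))
for c,boxes in((t,dict(sq=(355,215,392,250),rd=(408,206,442,240))),(s,dict(sq=(232,235,280,272),rd=(195,282,240,320)))):
  for n,(x0,y0,x1,y1) in boxes.items():
    im=cv2.resize(c["pixels"][y0:y1,x0:x1],None,fx=4,fy=4,interpolation=cv2.INTER_LINEAR); hsv=cv2.cvtColor(im,cv2.COLOR_RGB2HSV)
    m=(hsv[...,1]>138)
    v=hsv[...,2]; top=m&(v>0.85*np.percentile(v[m],80))
    cn=max(cv2.findContours(top.astype(np.uint8),0,1)[0],key=cv2.contourArea)
    px=(cn[:,0]+.5)/4-.5+[x0,y0]
    W=np.array([onz(c,*p,.016)[:2] for p in px],np.float32)
    M=cv2.moments((W*1e4).astype(np.float32));r=cv2.minAreaRect(W*1000);print(n,m.sum()/16,"rect",r,"cent",M["m10"]/M["m00"]/1e4,M["m01"]/M["m00"]/1e4)
    if n=='sq': 
        print(cv2.approxPolyDP(px.astype(np.float32)[:,None],2.5,True)[:,0].round(1).tolist())
E
```

```text
low-y [0.473  0.064  0.0613] 0.0045
high-y [0.5818 0.0496 0.0927] 0.0057
high+y [0.606  0.272  0.1051] 0.0013
low+y [0.5027 0.2874 0.0582] 0.0013
low-y low+y 0.2253 82.4 -0.8
high-y high+y 0.224 83.8 3.2
low-y high-y 0.1142 -7.6 16.0
low+y high+y 0.1144 -8.5 24.2
centre [0.54086503 0.16823451 0.07933341]
plate -1 2375.0 235.6157894736842 202.09150877192982 ((235.31080627441406, 202.13511657714844), (72.99314880371094, 34.68818664550781), 9.462321281433105)
plate 11 397.5 253.05241090146748 204.76016771488466 ((252.87997436523438, 204.83998107910156), (22.061731338500977, 20.36467742919922), 8.130102157592773)
plate 11 350.5 218.57299096528766 198.68568711364716 ((218.75, 198.74998474121094), (21.920310974121094, 19.798988342285156), 45.0)
sq 330.5625 rect ((484.427001953125, -166.89593505859375), (43.918434143066406, 42.92427062988281), 71.09183502197266) cent 0.4844044849650365 -0.1671913458020155
[[367.8999938964844, 221.60000610351562], [362.8999938964844, 235.89999389648438], [378.6000061035156, 242.10000610351562], [383.3999938964844, 226.89999389648438]]
rd 302.125 rect ((509.6862487792969, -299.01324462890625), (45.61550521850586, 44.88413619995117), 63.920326232910156) cent 0.5096701771131367 -0.2988245021578944
sq 168.3125 rect ((487.7375183105469, -176.49009704589844), (48.18562316894531, 43.15444564819336), 81.78556060791016) cent 0.4925061233663973 -0.18522795268367492
[[267.8999938964844, 250.89999389648438], [249.89999389648438, 259.1000061035156], [241.89999389648438, 250.89999389648438], [239.10000610351562, 253.39999389648438], [250.10000610351562, 264.1000061035156], [251.10000610351562, 259.6000061035156]]
rd 218.0625 rect ((520.0814208984375, -312.67584228515625), (38.8773078918457, 13.744918823242188), 31.670331954956055) cent 0.5201022970843061 -0.31486880661514266
```

```bash
python3 - <<'E'
from h import *
import pickle
C=pickle.load(open("c0.pkl","rb"))
s,t=C["scene"],C["top"]
a=cv2.resize(s["pixels"][235:320,190:285],None,fx=7,fy=7,interpolation=cv2.INTER_CUBIC)
cv2.imwrite("pics/sb.png",a[:,:,::-1])
T=lambda p:((p[0]+.5)/5+170-.5,(p[1]+.5)/5+160-.5); S=lambda p:((p[0]+.5)/6+285-.5,(p[1]+.5)/6+130-.5)
P={}
for n,a,b in(("low-y",(548,365),(140,300)),("high-y",(582,130),(358,262)),("high+y",(107,58),(640,80)),("low+y",(85,290),(430,125))):
    P[n],g=tri(t,T(a),s,S(b)); print(n,P[n].round(4),g.round(4))
c=np.mean(list(P.values()),0);print("centre",c)
for z0 in(.080,.082,.084):
  # plane through c' with slope 25, yaw
  for yaw in(-8.5,):
    rot=R.from_euler('z',yaw,degrees=True)*R.from_euler('y',-25,degrees=True); n=rot.apply([0,0,1])
    o=np.array([c[0],c[1],z0])
    def hit(p):
        e,d=ray(t,*p); return rot.inv().apply(e+d*((o-e)@n)/(d@n)-o)
    print(z0,"rd",hit((218.573,198.686)).round(4),"sq",hit((253.05,204.76)).round(4))
    for p in((107,58),(582,130),(548,365),(85,290)):print("  corner",hit(T(p)).round(4)[:2],end="")
    sc=[hit(T(p)) for p in((148,78),(272,100),(398,120),(524,142),(128,282),(250,303),(373,324),(496,345))]
    print("\n screws",np.round(sc,4)[:,:2].tolist(),np.mean(sc,0).round(4))
    for p in((160,97),(518,155),(495,328),(145,270)):print("  plate",hit(T(p)).round(4)[:2],end="")
    print()
E
```

```text
low-y [0.473  0.064  0.0613] 0.0045
high-y [0.5763 0.0472 0.1096] 0.0024
high+y [0.606  0.272  0.1051] 0.0013
low+y [0.5027 0.2874 0.0582] 0.0013
centre [0.53947971 0.16763663 0.08354982]
0.08 rd [0.0013 0.0416 0.    ] sq [ 0.0007 -0.0423  0.    ]
  corner [0.0565 0.1139]  corner [ 0.0598 -0.1139]  corner [-0.0568 -0.1133]  corner [-0.0587  0.1144]
 screws [[0.0502, 0.0934], [0.0495, 0.0335], [0.05, -0.0271], [0.0496, -0.0876], [-0.0511, 0.0938], [-0.0512, 0.0336], [-0.0512, -0.0269], [-0.0512, -0.0871]] [-0.0007  0.0032  0.    ]
  plate [0.042  0.0869]  plate [ 0.0429 -0.0856]  plate [-0.0429 -0.0856]  plate [-0.0436  0.0861]
0.082 rd [ 0.001   0.0411 -0.    ] sq [ 0.0003 -0.0427  0.    ]
  corner [0.056  0.1132]  corner [ 0.0594 -0.1141]  corner [-0.057  -0.1135]  corner [-0.0589  0.1138]
 screws [[0.0497, 0.0928], [0.0491, 0.033], [0.0496, -0.0275], [0.0491, -0.0879], [-0.0513, 0.0932], [-0.0514, 0.0331], [-0.0515, -0.0273], [-0.0515, -0.0874]] [-0.001   0.0028 -0.    ]
  plate [0.0416 0.0863]  plate [ 0.0425 -0.0859]  plate [-0.0432 -0.0858]  plate [-0.0439  0.0855]
0.084 rd [0.0006 0.0406 0.    ] sq [ 0.    -0.043  0.   ]
  corner [0.0556 0.1126]  corner [ 0.0589 -0.1144]  corner [-0.0573 -0.1137]  corner [-0.0592  0.1132]
 screws [[0.0493, 0.0923], [0.0487, 0.0325], [0.0492, -0.0279], [0.0487, -0.0881], [-0.0516, 0.0926], [-0.0517, 0.0326], [-0.0517, -0.0276], [-0.0518, -0.0877]] [-0.0014  0.0023  0.    ]
  plate [0.0412 0.0857]  plate [ 0.0421 -0.0861]  plate [-0.0435 -0.0861]  plate [-0.0442  0.085 ]
```

View pics/sb.png

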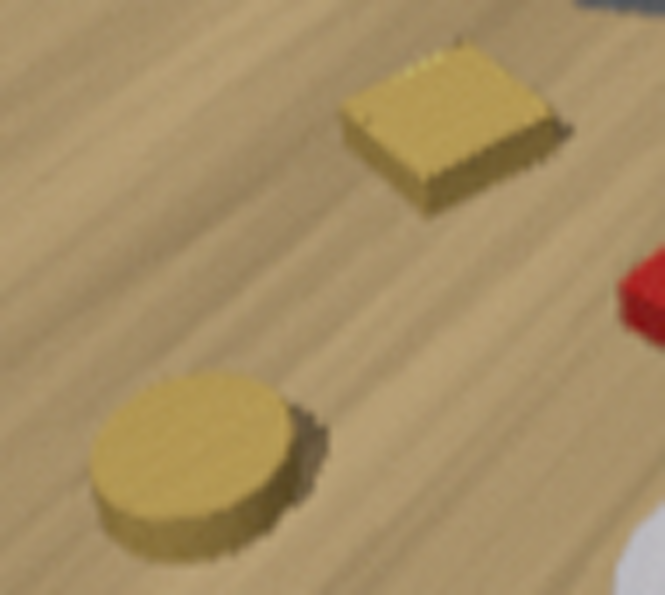

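The crop shows the square's top corners at (345,105), (462,42), (550,108) and (428,178), and the disc's top centre near (193,446). Next I triangulate these and work out the tool moves.

```bash
cat >> h.py <<'E'
def mv(target,rot=None):
    "shift in tool axes, units of 30 mm, to put TCP at target; turn units of 6deg to bring tool to rot (approx about z)"
    st=robot.get_state(); r=q(st["tool_rot"]); d=r.inv().apply(np.array(target)-st["ee_pos"])
    o="" if rot is None else (r.inv()*rot).as_rotvec(degrees=True)
    return (d/.03).round(2),o,st["ee_pos"].round(4)
E
python3 - <<'E'
from h import *
import pickle
C=pickle.load(open("c0.pkl","rb"))
s,t=C["scene"],C["top"]
Z=lambda p:((p[0]+.5)/7+190-.5,(p[1]+.5)/7+235-.5)
tp=[(367.9,221.6),(362.9,235.9),(378.6,242.1),(383.4,226.9)]
sp=[Z(p) for p in((550,108),(462,42),(345,105),(428,178))]
Q=[]
for a,b in zip(tp,sp): p,g=tri(t,a,s,b);Q.append(p);print(p.round(4),g.round(4))
print("sq",np.mean(Q,0)); 
for i in range(4): d=Q[(i+1)%4]-Q[i];print(np.linalg.norm(d[:2]).round(4),np.degrees(np.arctan2(d[1],d[0])).round(1))
top=proj(t,[.5097,-.2988,.016]);print("rd",tri(t,top,s,Z((193,446))))
print(proj(s,[.5097,-.2988,.016]),Z((193,446)))
st=robot.get_state();print(q(st["tool_rot"]).as_matrix().round(3))
print(R.from_matrix(q(st["tool_rot"]).as_matrix()).as_euler('ZYX',degrees=True))
E
```

```text
[ 0.5099 -0.1531  0.0156] 0.0012
[ 0.4724 -0.1414  0.0178] 0.0016
[ 0.4589 -0.1797  0.0161] 0.0008
[ 0.4974 -0.1921  0.0142] 0.0009
sq [ 0.48466484 -0.16659453  0.0159227 ]
0.0393 162.7
0.0406 -109.5
0.0405 -17.9
0.0409 72.2
rd (array([ 0.51012879, -0.29847029,  0.01564225]), np.float64(0.0011053432132531855))
[216.43729935 298.23284576] (217.14285714285714, 298.2857142857143)
[[ 0.972  0.236 -0.   ]
 [ 0.236 -0.972  0.002]
 [ 0.    -0.002 -1.   ]]
[ 1.36794889e+01 -1.41447162e-02 -1.79872060e+02]
```

```bash
python3 -m handwheel '[[0,0,0,0.925],[0,0,0,0.925],[0,0,0,0.925],[0,0,0,0.925],[0,0,0,0]]' 0.65 30; python3 -m handwheel '[[0.744,-0.853,0,0],[0.744,-0.853,0,0],[0.744,-0.853,0,0],[0.744,-0.853,0,0],[0.744,-0.853,0,0]]';python3 -m handwheel '[[0.744,-0.853,0,0],[0.744,-0.853,0,0],[0.744,-0.853,0,0],[0.744,-0.853,0,0],[0.744,-0.853,0,0]]';python3 -m handwheel '[[0.744,-0.853,0,0],[0.744,-0.853,0,0],[0.744,-0.853,0,0],[0.744,-0.853,0,0],[0,0,0,0]]'
python3 - <<'E'
from h import *
yaw=lambda a:R.from_euler('z',a,degrees=True)*R.from_euler('x',180,degrees=True)
print(mv([.510,-.2985,.110],yaw(-8.5)))
E
```

```text
clock: 0.52
ee_pos: [0.1478, -0.6069, 0.3031]
tool_rot: [-0.001, 0.997, -0.075, -0.0]
wrist_force: [-0.7, 0.3, 0.8]
finger_gap: 0.0556
grasp_force: 0.0
clock: 0.93
ee_pos: [0.278, -0.496, 0.3035]
tool_rot: [-0.0, 0.997, -0.073, -0.0]
wrist_force: [-0.3, -0.2, 0.2]
finger_gap: 0.0558
grasp_force: 0.0
clock: 1.35
ee_pos: [0.4074, -0.3858, 0.3036]
tool_rot: [-0.0, 0.997, -0.073, -0.0]
wrist_force: [0.3, 0.2, 0.0]
finger_gap: 0.0554
grasp_force: 0.0
clock: 1.77
ee_pos: [0.5135, -0.2951, 0.3036]
tool_rot: [-0.001, 0.998, -0.07, 0.001]
wrist_force: [-0.9, 0.4, 0.4]
finger_gap: 0.0557
grasp_force: 0.0
(array([-0.11,  0.15,  6.45]), array([-0.1643429 , -0.1109848 ,  0.43569713]), array([ 0.5135, -0.2951,  0.3036]))
```

```bash
python3 -m handwheel '[[-0.11,0.15,0,0.07],[0,0,1,0],[0,0,1,0],[0,0,1,0],[0,0,1,0]]'; python3 -m handwheel '[[0,0,1,0],[0,0,1,0],[0,0,0.9,0],[0,0,0.25,0],[0,0,0,0]]'
python3 - <<'E'
from h import *
c=robot.camera("scene")
a=cv2.resize(c["pixels"][225:335,155:285],None,fx=5,fy=5,interpolation=cv2.INTER_CUBIC)
cv2.imwrite("pics/g1.png",a[:,:,::-1])
print(mv([.510,-.2985,.077]))
E
```

```text
clock: 2.18
ee_pos: [0.5046, -0.3046, 0.1829]
tool_rot: [0.0, 0.997, -0.078, -0.0]
wrist_force: [0.3, -0.5, -0.7]
finger_gap: 0.0556
grasp_force: 0.0
clock: 2.6
ee_pos: [0.5032, -0.3031, 0.0868]
tool_rot: [-0.002, 0.997, -0.078, -0.003]
wrist_force: [-0.2, 0.1, 0.2]
finger_gap: 0.0559
grasp_force: 0.0
(array([ 0.14, -0.21,  0.4 ]), '', array([ 0.5049, -0.3039,  0.089 ]))
```

View pics/g1.png

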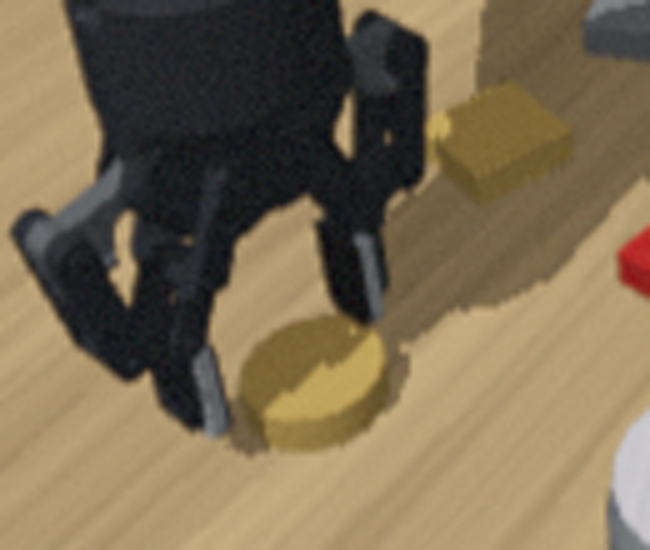

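The crop shows the open fingertips, at (215,430) and (375,315), straddling the disc at (315,380). They sit just above its top and about 8 mm short of it.

```bash
python3 -m handwheel '[[0.14,-0.21,0,0],[0,0,0,0],[0,0,0,0]]'; python3 - <<'E'
from h import *
print(mv([.510,-.2985,.077]))
E
python3 -m handwheel '[[0,0,0.3,0],[0,0,0.1,0],[0,0,0,0],[0,0,0,0]]'; python3 - <<'E'
from h import *
yaw=lambda a:R.from_euler('z',a,degrees=True)*R.from_euler('x',180,degrees=True)
print(mv([.510,-.2985,.077],yaw(-8.5)))
E
```

```text
clock: 2.9
ee_pos: [0.5127, -0.2984, 0.0917]
tool_rot: [0.001, 0.997, -0.078, 0.002]
wrist_force: [-0.6, 0.1, -0.3]
finger_gap: 0.0558
grasp_force: 0.0
(array([-0.09,  0.02,  0.49]), '', array([ 0.5127, -0.2984,  0.0917]))
clock: 3.23
ee_pos: [0.5107, -0.2972, 0.0768]
tool_rot: [-0.0, 0.997, -0.078, -0.001]
wrist_force: [-0.7, -0.9, -0.3]
finger_gap: 0.0557
grasp_force: 0.0
(array([-0.02,  0.04, -0.01]), array([-0.03540553,  0.07234511, -0.42757108]), array([ 0.5107, -0.2972,  0.0768]))
```

```bash
python3 -m handwheel '[[0,0.04,0.07,0],[0,0,0.07,0],[0,0,0,0],[0,0,0,0]]'|egrep 'ee_pos|wrist'; python3 -m handwheel '[[0,0,0.07,0],[0,0,0,0],[0,0,0,0]]'|egrep 'ee_pos|wrist';  python3 -m handwheel '[[0,0,0.07,0],[0,0,0,0],[0,0,0,0]]'|egrep 'ee_pos|wrist'
```

```text
ee_pos: [0.5109, -0.2988, 0.073]
wrist_force: [-0.7, 0.3, -0.4]
ee_pos: [0.5109, -0.2988, 0.071]
wrist_force: [-0.3, 0.2, -0.3]
ee_pos: [0.5109, -0.2987, 0.0689]
wrist_force: [0.2, 0.0, 0.1]
```

```bash
python3 -m handwheel '[[0,0,0.05,0],[0,0,0,0],[0,0,0,0]]'|egrep 'ee_pos|wrist'; python3 -m handwheel '[[0,0,0.05,0],[0,0,0,0],[0,0,0,0]]'|egrep 'ee_pos|wrist'
```

```text
ee_pos: [0.5111, -0.2989, 0.0686]
wrist_force: [-1.9, 1.7, 6.9]
ee_pos: [0.5111, -0.299, 0.0685]
wrist_force: [-5.1, 3.1, 13.9]
```

```bash
python3 -m handwheel '[[0,0,-0.41,0],[0,0,0,0],[0,0,0,0],[0,0,0,0]]'; python3 -m handwheel '[[0,0,0,0],[0,0,0,0],[0,0,0,0],[0,0,0,0],[0,0,0,0]]' 0.4 30;python3 -m handwheel '[[0,0,0,0],[0,0,0,0],[0,0,0,0],[0,0,0,0]]'; python3 -m handwheel '[[0,0,-0.5,0],[0,0,-0.5,0],[0,0,0,0],[0,0,0,0]]'
```

```text
clock: 4.9
ee_pos: [0.5111, -0.2989, 0.0783]
tool_rot: [0.0, 0.997, -0.078, 0.0]
wrist_force: [-0.3, -0.7, 0.1]
finger_gap: 0.0554
grasp_force: 0.0
clock: 5.32
ee_pos: [0.5109, -0.2986, 0.0781]
tool_rot: [-0.0, 0.997, -0.078, -0.0]
wrist_force: [-0.7, 1.6, 2.9]
finger_gap: 0.046
grasp_force: 30.5
clock: 5.65
ee_pos: [0.5109, -0.2986, 0.0782]
tool_rot: [-0.0, 0.997, -0.078, -0.0]
wrist_force: [-0.1, 3.2, 3.2]
finger_gap: 0.0462
grasp_force: 30.5
clock: 5.98
ee_pos: [0.5113, -0.2995, 0.1085]
tool_rot: [0.001, 0.997, -0.078, 0.001]
wrist_force: [-1.0, -0.2, -1.8]
finger_gap: 0.0462
grasp_force: 31.6
```

```bash
python3 -m handwheel '[[0,0,-1,0],[0,0,-1,0],[0,0,-1,0],[0,0,0,0],[0,0,0,0]]'; python3 - <<'E'
from h import *
a=robot.camera("scene");b=robot.camera("top")
st=robot.get_state();g=st["ee_pos"]+q(st["tool_rot"]).apply([0,0,.066])
def crop(c,w,k):
    u,v=proj(c,g).astype(int); print(u,v); return cv2.resize(c["pixels"][max(v-w,0):v+w,u-w:u+w],(k,k),interpolation=cv2.INTER_CUBIC)
cv2.imwrite("pics/g2.png",np.hstack([crop(a,50,400),crop(b,40,400)])[:,:,::-1])
print(mv([.510,-.2985,.2]))
E
```

```text
clock: 6.4
ee_pos: [0.5118, -0.2997, 0.1994]
tool_rot: [0.001, 0.997, -0.078, 0.002]
wrist_force: [0.1, 0.0, -2.6]
finger_gap: 0.0463
grasp_force: 32.0
205 242
436 214
(array([ 0.01,  0.01, -0.14]), '', array([ 0.5098, -0.2981,  0.1959]))
```

View pics/g2.png

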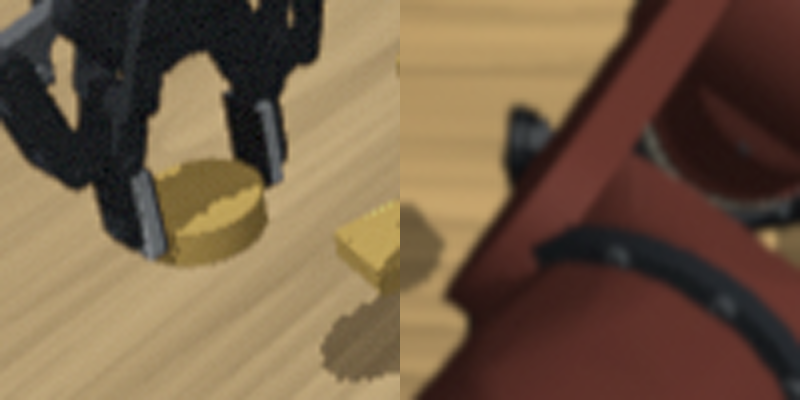

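The left half shows the disc held level between the pads, with its top centre near (207,197). In the top view the arm hides it. I'm now going to the die.

```bash
cat >> h.py <<'E'
yaw=lambda a:R.from_euler('z',a,degrees=True)*R.from_euler('x',180,degrees=True)
BR=R.from_euler('z',-8.5,degrees=True)*R.from_euler('y',-25,degrees=True); BO=np.array([.5395,.1676,.083]); BN=BR.apply([0,0,1])
RD=BO+BR.apply([.0008,.0409,0]); SQ=BO+BR.apply([.0002,-.0429,0])
def pv(M,p,dx=0,dy=0,L=.066): return M+BR.apply([dx,dy,p])+[0,0,L]
E
python3 - <<'E'
from h import *
print(RD,SQ,mv(pv(RD,.060),yaw(-8.5)))
E
```

```text
[0.54626249 0.20794358 0.08333809] [0.53333825 0.12514443 0.08308452] (array([ -2.27, -16.84,  -0.22]), array([-0.09750993,  0.20123352, -0.43916521]), array([ 0.5098, -0.2981,  0.1959]))
```

```bash
python3 -m handwheel '[[0,0,-1,-0.05],[-0.113,-0.842,0,0],[-0.113,-0.842,0,0],[-0.113,-0.842,0,0],[-0.113,-0.842,0,0]]'|grep ee_; python3 -m handwheel '[[-0.113,-0.842,0,0],[-0.113,-0.842,0,0],[-0.113,-0.842,0,0],[-0.113,-0.842,0,0],[-0.113,-0.842,0,0]]'|grep ee_;python3 -m handwheel '[[-0.113,-0.842,0,0],[-0.113,-0.842,0,0],[-0.113,-0.842,0,0],[-0.113,-0.842,0,0],[-0.113,-0.842,0,0]]'|grep ee_;python3 -m handwheel '[[-0.113,-0.842,0,0],[-0.113,-0.842,0,0],[-0.113,-0.842,0,0],[-0.113,-0.842,0,0],[-0.113,-0.842,0,0]]'|grep ee_;python3 -m handwheel '[[-0.113,-0.842,0,0],[0,0,0,0],[0,0,0,0],[0,0,0,0]]'
python3 - <<'E'
from h import *
print(mv(pv(RD,.060),yaw(-8.5)))
E
```

```text
ee_pos: [0.511, -0.1953, 0.2251]
ee_pos: [0.513, -0.0679, 0.2251]
ee_pos: [0.5152, 0.0592, 0.2251]
ee_pos: [0.5174, 0.1862, 0.2248]
clock: 8.5
ee_pos: [0.5185, 0.2103, 0.2258]
tool_rot: [0.001, 0.997, -0.075, -0.002]
wrist_force: [-0.3, 0.3, -2.1]
finger_gap: 0.046
grasp_force: 32.0
(array([ 0.08, -0.06,  0.74]), array([ 0.13830879,  0.23034243, -0.10566958]), array([0.5185, 0.2103, 0.2258]))
```

```bash
python3 -m handwheel '[[0.08,-0.06,0.74,0],[0.17,0,0.36,0],[0.17,0,0.36,0],[0.17,0,0.37,0],[0,0,0,0]]'|grep ee_; python3 -m handwheel '[[0,0,0,0],[0,0,0,0],[0,0,0,0]]'
python3 - <<'E'
from h import *
print(mv(pv(RD,.024),yaw(-8.5)))
E
```

```text
ee_pos: [0.537, 0.2086, 0.1702]
clock: 9.17
ee_pos: [0.5381, 0.21, 0.1743]
tool_rot: [-0.0, 0.997, -0.075, 0.001]
wrist_force: [1.0, 0.2, -0.8]
finger_gap: 0.046
grasp_force: 31.9
(array([-0.06,  0.03,  0.11]), array([-0.03458014, -0.07553635, -0.1437406 ]), array([0.5381, 0.21  , 0.1743]))
```

```bash
for i in 1; do python3 -m handwheel '[[0.0,0.02,0.11,0],[0.042,0,0.09,0],[0,0,0,0],[0,0,0,0]]'|egrep 'ee_|wrist'; python3 -m handwheel '[[0.042,0,0.09,0],[0.0,0,0,0],[0,0,0,0],[0,0,0,0]]'|egrep 'ee_|wrist';python3 -m handwheel '[[0.042,0,0.09,0],[0.0,0,0,0],[0,0,0,0],[0,0,0,0]]'|egrep 'ee_|wrist'; done
python3 - <<'E'
from h import *
print(mv(pv(RD,.015),yaw(-8.5)))
E
```

```text
ee_pos: [0.5385, 0.2092, 0.1672]
wrist_force: [-0.5, 0.1, -1.2]
ee_pos: [0.54, 0.209, 0.1646]
wrist_force: [1.3, -0.5, -2.3]
ee_pos: [0.5411, 0.209, 0.1623]
wrist_force: [-3.0, 1.3, 1.0]
(array([-0.04,  0.01, -0.02]), array([-0.01669544,  0.02837783, -0.13902791]), array([0.5411, 0.209 , 0.1623]))
```

```bash
python3 -m handwheel '[[0.09,0,-0.042,0],[0,0,0,0],[0,0,0,0],[0,0,0,0]]'|egrep 'ee_|wrist'; python3 -m handwheel '[[0.06,0,-0.028,0],[0.0,0,0,0],[0,0,0,0],[0,0,0,0]]'|egrep 'ee_|wrist'
python3 - <<'E'
from h import *
c=robot.camera("scene"); cv2.imwrite("pics/p1.png",cv2.resize(c["pixels"][90:220,270:430],None,fx=5,fy=4.6,interpolation=cv2.INTER_CUBIC)[:,:,::-1])
print(mv(pv(RD,.015),yaw(-8.5)))
E
```

```text
ee_pos: [0.5427, 0.2086, 0.1631]
wrist_force: [-5.9, 1.7, 2.8]
ee_pos: [0.544, 0.2084, 0.1637]
wrist_force: [-6.3, 2.6, 2.1]
(array([-0.13,  0.  ,  0.03]), array([ 0.03160544,  0.2795615 , -0.14349079]), array([0.544 , 0.2084, 0.1637]))
```

View pics/p1.png

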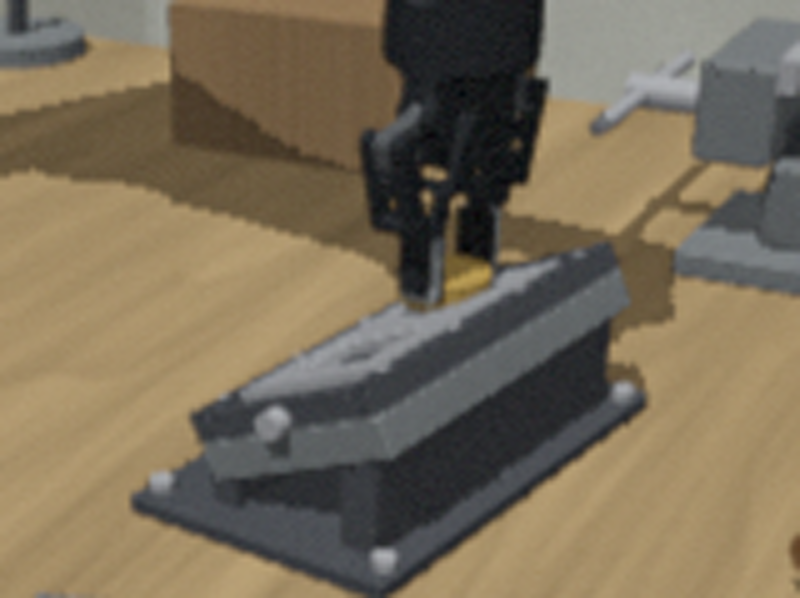

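The crop shows the disc at (468,280), held about level, with its uphill edge down in the round pocket.

```bash
python3 -m handwheel '[[0.06,0,-0.028,0],[0,0,0,0],[0,0,0,0],[0,0,0,0]]'|egrep 'ee_|wrist'; python3 -m handwheel '[[0.04,0,-0.018,0],[0.0,0,0,0],[0,0,0,0],[0,0,0,0]]'|egrep 'ee_|wrist'
```

```text
ee_pos: [0.5446, 0.2083, 0.164]
wrist_force: [-8.3, 1.8, 2.3]
ee_pos: [0.5449, 0.2083, 0.1641]
wrist_force: [-9.9, 2.1, 2.4]
```

```bash
python3 -m handwheel '[[0,0,0,0],[0,0,0,0],[0,0,0,0],[0,0,0,0],[0,0,0,0]]' 0.66|egrep 'ee_|wrist|gap'; python3 -m handwheel '[[0,0,0,0],[0,0,-1,0],[0,0,-1,0],[-0.6,0,-0.5,0],[-1,0,0,0]]';python3 -m handwheel '[[-1,0,0,0],[-1,0,0,0],[0,0,0,0],[0,0,0,0]]'
python3 - <<'E'
from h import *
c=robot.camera("scene");d=robot.camera("top"); f=lambda im:cv2.resize(im,(400,400),interpolation=cv2.INTER_CUBIC)
cv2.imwrite("pics/p2.png",np.hstack([f(c["pixels"][130:190,330:390]),f(d["pixels"][165:245,195:275])])[:,:,::-1])
E
```

```text
ee_pos: [0.5494, 0.2075, 0.1659]
wrist_force: [-0.3, -0.2, -0.6]
finger_gap: 0.0564
clock: 12.38
ee_pos: [0.5061, 0.2153, 0.2466]
tool_rot: [-0.002, 0.997, -0.076, 0.006]
wrist_force: [0.5, 0.8, -0.8]
finger_gap: 0.0566
grasp_force: 0.0
clock: 12.72
ee_pos: [0.4407, 0.224, 0.2404]
tool_rot: [0.0, 0.997, -0.075, 0.0]
wrist_force: [0.5, -0.2, 0.1]
finger_gap: 0.0565
grasp_force: 0.0
```

View pics/p2.png

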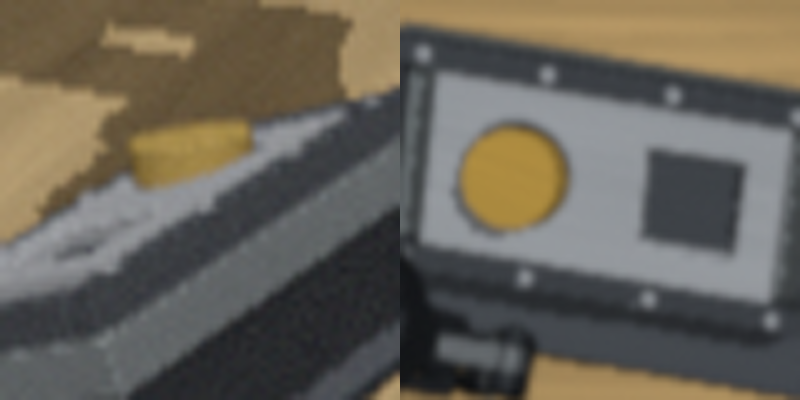

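The left half shows the disc in the pocket with its downhill (left) side standing proud. The right half shows it centred in the round pocket at (512,178). I'll press it down with shut fingers on the downhill half.

```bash
python3 -m handwheel '[[0,0,0,0],[0,0,0,0],[0,0,0,0],[0,0,0,0],[0,0,0,0]]' 0|egrep 'ee_|gap'
python3 - <<'E'
from h import *
for p in(.06,.02,.008):print(mv(pv(RD,p,-.012,0,.073),yaw(-8.5)))
E
```

```text
ee_pos: [0.4423, 0.2238, 0.2404]
finger_gap: 0.0001
(array([2.3 , 0.  , 1.16]), array([ 0.00294345,  0.00783558, -0.16290112]), array([0.4423, 0.2238, 0.2404]))
(array([2.86, 0.  , 2.37]), array([ 0.00294345,  0.00783558, -0.16290112]), array([0.4423, 0.2238, 0.2404]))
(array([3.03, 0.  , 2.73]), array([ 0.00294345,  0.00783558, -0.16290112]), array([0.4423, 0.2238, 0.2404]))
```

```bash
python3 -m handwheel '[[0.7,0,0.4,0],[0.7,0,0.3,0],[0.65,0,0.3,0],[0.6,0,0.6,0],[0,0,0.2,0]]'|egrep 'ee_|wrist'; python3 -m handwheel '[[0,0,0,0],[0,0,0,0],[0,0,0,0]]'|egrep 'ee_|wrist'
python3 - <<'E'
from h import *
for p in(.02,.016,.013):print(mv(pv(RD,p,-.020,0,.073),yaw(-8.5)))
E
```

```text
ee_pos: [0.5227, 0.2111, 0.1848]
wrist_force: [-0.3, -0.5, 0.0]
ee_pos: [0.52, 0.2122, 0.1869]
wrist_force: [0.4, 1.2, 0.1]
(array([0.  , 0.01, 0.7 ]), array([-0.00907621,  0.00517281, -0.11857301]), array([0.52  , 0.2122, 0.1869]))
(array([0.06, 0.01, 0.82]), array([-0.00907621,  0.00517281, -0.11857301]), array([0.52  , 0.2122, 0.1869]))
(array([0.1 , 0.01, 0.91]), array([-0.00907621,  0.00517281, -0.11857301]), array([0.52  , 0.2122, 0.1869]))
```

```bash
python3 -m handwheel '[[0.05,0,0.3,0],[0,0,0.2,0],[0,0,0,0],[0,0,0,0]]'|egrep 'ee_|wrist'; python3 -m handwheel '[[0,0,0.1,0],[0,0,0.1,0],[0,0,0,0],[0,0,0,0]]'|egrep 'ee_|wrist'; python3 -m handwheel '[[0,0,0.1,0],[0,0,0,0],[0,0,0,0]]'|egrep 'ee_|wrist'; python3 -m handwheel '[[0,0,0.07,0],[0,0,0,0],[0,0,0,0]]'|egrep 'ee_|wrist'
```

```text
ee_pos: [0.5212, 0.2117, 0.1709]
wrist_force: [0.1, 0.1, -0.0]
ee_pos: [0.5226, 0.2117, 0.1664]
wrist_force: [-0.3, -1.0, 3.3]
ee_pos: [0.5228, 0.2123, 0.1644]
wrist_force: [1.1, -0.1, 0.1]
ee_pos: [0.5217, 0.2117, 0.1599]
wrist_force: [-0.8, 0.9, 1.1]
```

```bash
python3 -m handwheel '[[0,0,0.05,0],[0,0,0,0],[0,0,0,0]]'|egrep 'ee_|wrist'; python3 -m handwheel '[[0,0,0.05,0],[0,0,0,0],[0,0,0,0]]'|egrep 'ee_|wrist'; python3 -m handwheel '[[0,0,0.05,0],[0,0,0,0],[0,0,0,0]]'|egrep 'ee_|wrist'
```

```text
ee_pos: [0.5219, 0.2118, 0.1596]
wrist_force: [-2.6, -0.6, 7.9]
ee_pos: [0.522, 0.2118, 0.1595]
wrist_force: [-5.0, -0.9, 13.5]
ee_pos: [0.5221, 0.2118, 0.1593]
wrist_force: [-9.1, -3.8, 19.9]
```

```bash
python3 -m handwheel '[[0,0,-1,0],[0,0,-1,0],[0,0,-0.5,0.8],[0,0,0,0.78],[0,0,0,0]]' 0.65|egrep 'ee_|wrist'
python3 - <<'E'
from h import *
print(mv([.4847,-.1667,.09],yaw(-18)))
E
```

```text
ee_pos: [0.5227, 0.2119, 0.2321]
wrist_force: [0.4, -0.2, 0.4]
(array([ 2.73, 12.39,  4.73]), array([-0.08018867, -0.13039893, -0.19461818]), array([0.5227, 0.2119, 0.2321]))
```

```bash
python3 -m handwheel '[[0.182,0.826,0,0],[0.182,0.826,0,0],[0.182,0.826,0,0],[0.182,0.826,0,0],[0.182,0.826,0,0]]'|egrep 'ee_';python3 -m handwheel '[[0.182,0.826,0,0],[0.182,0.826,0,0],[0.182,0.826,0,0],[0.182,0.826,0,0],[0.182,0.826,0,0]]'|egrep 'ee_';python3 -m handwheel '[[0.182,0.826,0,0],[0.182,0.826,0,0],[0.182,0.826,0,0],[0.182,0.826,0,0],[0.182,0.826,0,0]]'|egrep 'ee_';python3 -m handwheel '[[0,0,0,0],[0,0,0.9,0],[0,0,0.9,0],[0,0,0.9,0],[0,0,0.9,0]]'|egrep 'ee_';python3 -m handwheel '[[0,0,0.6,0],[0,0,0.3,0],[0,0,0,0],[0,0,0,0],[0,0,0,0]]'|egrep 'ee_'
python3 - <<'E'
from h import *
print(mv([.4847,-.1667,.0785],yaw(-18)))
E
```

```text
ee_pos: [0.5081, 0.0844, 0.2291]
ee_pos: [0.4955, -0.0418, 0.2292]
ee_pos: [0.483, -0.1678, 0.2292]
ee_pos: [0.4833, -0.1662, 0.1207]
ee_pos: [0.4851, -0.1673, 0.097]
(array([-0.02, -0.01,  0.62]), array([ 0.0160089 , -0.11663027, -0.07893464]), array([ 0.4851, -0.1673,  0.097 ]))
```

```bash
python3 -m handwheel '[[-0.01,0,0.3,0],[0,0,0.2,0],[0,0,0.12,0],[0,0,0,0],[0,0,0,0]]'|egrep 'ee_|wrist'; python3 -m handwheel '[[0,0,0,0],[0,0,0,0],[0,0,0,0],[0,0,0,0],[0,0,0,0]]' 0.4 30|egrep 'ee_|wrist|gap'; python3 -m handwheel '[[0,0,0,0],[0,0,0,0],[0,0,0,0]]'; python3 -m handwheel '[[0,0,-0.6,0],[0,0,-1,0],[0,0,-1,0],[0,0,-1,0],[0,0,-1,0]]';python3 -m handwheel '[[0,0,0,-0.79],[0,0,0,-0.79],[0,0,0,0],[0,0,0,0],[0,0,0,0]]'
python3 - <<'E'
from h import *
a=robot.camera("scene")
st=robot.get_state();g=st["ee_pos"]+q(st["tool_rot"]).apply([0,0,.066])
u,v=proj(a,g).astype(int)
cv2.imwrite("pics/g3.png",cv2.resize(a["pixels"][v-45:v+45,u-45:u+45],(500,500),interpolation=cv2.INTER_CUBIC)[:,:,::-1])
print(mv(pv(SQ,.060),yaw(-8.5)))
E
```

```text
ee_pos: [0.4836, -0.1668, 0.077]
wrist_force: [0.2, 0.1, -0.7]
ee_pos: [0.4843, -0.1671, 0.0776]
wrist_force: [0.4, -0.8, 1.0]
finger_gap: 0.0432
clock: 19.4
ee_pos: [0.4843, -0.1671, 0.0776]
tool_rot: [0.0, 0.988, -0.157, 0.0]
wrist_force: [0.5, 0.5, 3.2]
finger_gap: 0.0437
grasp_force: 32.2
clock: 19.82
ee_pos: [0.4827, -0.1665, 0.2152]
tool_rot: [-0.0, 0.988, -0.157, -0.002]
wrist_force: [1.3, -1.4, -1.6]
finger_gap: 0.0427
grasp_force: 31.8
clock: 20.23
ee_pos: [0.483, -0.1665, 0.214]
tool_rot: [-0.0, 0.997, -0.076, -0.001]
wrist_force: [0.2, -0.6, -2.8]
finger_gap: 0.0431
grasp_force: 31.8
(array([-0.66, -9.86,  0.36]), array([-0.03894666,  0.13366268, -0.21602601]), array([ 0.4832, -0.1666,  0.2141]))
```

View pics/g3.png

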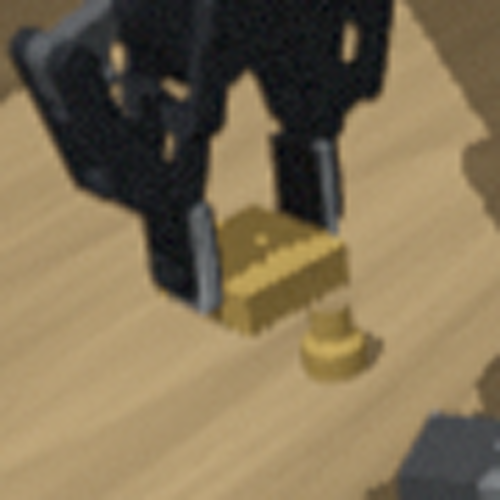

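The crop shows the square slab held level and square between the pads at (270,270); the fitting below it is clear of the gripper. That was the tenth and last picture, so from here I go by forces and numbers.

```bash
python3 -m handwheel '[[-0.055,-0.822,0,-0.02],[-0.055,-0.822,0,0],[-0.055,-0.822,0,0],[-0.055,-0.822,0,0],[-0.055,-0.822,0,0]]'|grep ee_; python3 -m handwheel '[[-0.055,-0.822,0,0],[-0.055,-0.822,0,0],[-0.055,-0.822,0,0],[-0.055,-0.822,0,0],[-0.055,-0.822,0,0]]'|grep ee_; python3 -m handwheel '[[-0.055,-0.822,0,0],[-0.055,-0.822,0,0],[0,0,0.3,0],[0,0,0,0],[0,0,0,0]]'|grep ee_; python3 -m handwheel '[[0,0,0,0],[0,0,0,0],[0,0,0,0],[0,0,0,0]]'|grep ee_
python3 - <<'E'
from h import *
print(mv(pv(SQ,.060,.004),yaw(-8.5)));print(mv(pv(SQ,.026,.004),yaw(-8.5)))
E
```

```text
ee_pos: [0.4936, -0.0427, 0.2146]
ee_pos: [0.5037, 0.0806, 0.2145]
ee_pos: [0.5072, 0.1284, 0.2049]
ee_pos: [0.5084, 0.128, 0.2066]
(array([ 0.11, -0.03,  0.05]), array([-0.00434525, -0.03014265, -0.08806603]), array([0.5084, 0.128 , 0.2066]))
(array([ 0.59, -0.03,  1.08]), array([-0.00434525, -0.03014265, -0.08806603]), array([0.5084, 0.128 , 0.2066]))
```

```bash
python3 -m handwheel '[[0.3,-0.03,0.54,0],[0.29,0,0.54,0],[0,0,0,0],[0,0,0,0],[0,0,0,0]]'|egrep 'ee_|wrist'; python3 -m handwheel '[[0,0,0,0],[0,0,0,0],[0,0,0,0]]'|egrep 'ee_|wrist'; python3 -m handwheel '[[0.042,0,0.09,0],[0,0,0,0],[0,0,0,0]]'|egrep 'ee_|wrist'
python3 - <<'E'
from h import *
for p in (.023,.02): print(mv(pv(SQ,p,.004),yaw(-8.5)))
E
```

```text
ee_pos: [0.5258, 0.1268, 0.1743]
wrist_force: [0.0, -0.0, -1.4]
ee_pos: [0.5261, 0.127, 0.1748]
wrist_force: [-0.1, -0.5, -2.7]
ee_pos: [0.527, 0.1268, 0.1711]
wrist_force: [-0.5, -0.9, -2.3]
(array([ 0.01,  0.02, -0.02]), array([ 0.00401606,  0.01749031, -0.0155631 ]), array([0.527 , 0.1268, 0.1711]))
(array([0.06, 0.02, 0.07]), array([ 0.00401606,  0.01749031, -0.0155631 ]), array([0.527 , 0.1268, 0.1711]))
```

```bash
python3 -m handwheel '[[0.042,0.02,0.09,0],[0,0,0,0],[0,0,0,0],[0,0,0,0]]'|egrep 'ee_|wrist'; python3 -m handwheel '[[0.028,0,0.06,0],[0,0,0,0],[0,0,0,0],[0,0,0,0]]'|egrep 'ee_|wrist'; python3 -m handwheel '[[0.028,0,0.06,0],[0,0,0,0],[0,0,0,0],[0,0,0,0]]'|egrep 'ee_|wrist'
python3 - <<'E'
from h import *
print(mv(pv(SQ,.016,.004),yaw(-8.5)),robot.get_state()["moment"])
E
```

```text
ee_pos: [0.5285, 0.1263, 0.1684]
wrist_force: [1.4, 2.5, -4.0]
ee_pos: [0.5292, 0.1263, 0.1668]
wrist_force: [1.1, 3.6, -1.2]
ee_pos: [0.5301, 0.1262, 0.165]
wrist_force: [0.4, 5.3, -0.7]
(array([ 0.01,  0.02, -0.01]), array([-0.06327756, -0.00914169, -0.02652179]), array([0.5301, 0.1262, 0.165 ])) [ 0.85895535 -0.04512942  0.06480789]
```

```bash
python3 -m handwheel '[[0,-0.03,0,0],[0,0,0,0],[0,0,0,0],[0,0,0,0]]'|egrep 'ee_|wrist'; python3 -m handwheel '[[0,-0.03,0,0],[0,0,0,0],[0,0,0,0],[0,0,0,0]]'|egrep 'ee_|wrist'
```

```text
ee_pos: [0.5301, 0.1264, 0.1649]
wrist_force: [-0.0, 2.7, -0.5]
ee_pos: [0.5299, 0.1271, 0.1645]
wrist_force: [0.6, -0.0, -2.5]
```

```bash
python3 -m handwheel '[[0.028,-0.015,0.06,0],[0,0,0,0],[0,0,0,0],[0,0,0,0]]'|egrep 'ee_|wrist'; python3 -m handwheel '[[0.028,0,0.06,0],[0,0,0,0],[0,0,0,0],[0,0,0,0]]'|egrep 'ee_|wrist'; python3 - <<'E'
from h import *
print(mv(pv(SQ,.012,.004),yaw(-8.5)))
E
```

```text
ee_pos: [0.5308, 0.1275, 0.1632]
wrist_force: [-3.3, -1.7, 2.8]
ee_pos: [0.5311, 0.1275, 0.1625]
wrist_force: [-8.5, -2.8, 9.8]
(array([0.04, 0.07, 0.03]), array([ 0.07834587,  0.17982149, -0.01066534]), array([0.5311, 0.1275, 0.1625]))
```

```bash
python3 -m handwheel '[[0,0.015,-0.06,0],[0.06,0,-0.028,0],[0,0,0,0],[0,0,0,0],[0,0,0,0]]'|egrep 'ee_|wrist'; python3 -m handwheel '[[0.06,0,-0.028,0],[0,0,0,0],[0,0,0,0],[0,0,0,0]]'|egrep 'ee_|wrist';  python3 -m handwheel '[[0.06,0,-0.028,0],[0,0,0,0],[0,0,0,0],[0,0,0,0]]'|egrep 'ee_|wrist'
```

```text
ee_pos: [0.5314, 0.1273, 0.163]
wrist_force: [-7.6, 0.5, 4.0]
ee_pos: [0.5318, 0.1272, 0.1632]
wrist_force: [-9.5, 1.5, 3.5]
ee_pos: [0.5321, 0.1272, 0.1632]
wrist_force: [-12.2, 1.4, 3.6]
```

```bash
python3 -m handwheel '[[-0.06,0,0.028,0],[0,0,0,0],[0,0,0,0],[0,0,0,0],[0,0,0,0]]' 0.62|egrep 'ee_|wrist|gap'; python3 -m handwheel '[[0,0,0,0],[0,0,-1,0],[0,0,-0.6,0],[-0.7,0,0,0],[0,0,0,0]]'|egrep 'ee_|wrist'; python3 -m handwheel '[[0,0,0,0],[0,0,0,0],[0,0,0,0],[0,0,0,0],[0,0,0,0]]' 0|egrep 'ee_|gap'
python3 - <<'E'
from h import *
for p in(.03,.016,.013):print(mv(pv(SQ,p,-.018,.001,.073),yaw(-8.5)))
E
```

```text
ee_pos: [0.5364, 0.1267, 0.1654]
wrist_force: [-0.2, 0.1, 0.3]
finger_gap: 0.0527
ee_pos: [0.5137, 0.1302, 0.2141]
wrist_force: [0.1, -0.7, -1.0]
ee_pos: [0.5148, 0.1297, 0.2122]
finger_gap: 0.0001
(array([-0.33,  0.02,  1.22]), array([ 0.01629711,  0.0430675 , -0.02984549]), array([0.5148, 0.1297, 0.2122]))
(array([-0.13,  0.02,  1.64]), array([ 0.01629711,  0.0430675 , -0.02984549]), array([0.5148, 0.1297, 0.2122]))
(array([-0.09,  0.02,  1.73]), array([ 0.01629711,  0.0430675 , -0.02984549]), array([0.5148, 0.1297, 0.2122]))
```

```bash
python3 -m handwheel '[[-0.1,0.02,0.6,0],[0,0,0.6,0],[0,0,0.2,0],[0,0,0,0],[0,0,0,0]]'|egrep 'ee_|wrist'; python3 -m handwheel '[[0,0,0.1,0],[0,0,0,0],[0,0,0,0]]'|egrep 'ee_|wrist'; python3 -m handwheel '[[0,0,0.1,0],[0,0,0,0],[0,0,0,0]]'|egrep 'ee_|wrist'; python3 -m handwheel '[[0,0,0.07,0],[0,0,0,0],[0,0,0,0]]'|egrep 'ee_|wrist'; python3 -m handwheel '[[0,0,0.07,0],[0,0,0,0],[0,0,0,0]]'|egrep 'ee_|wrist'
```

```text
ee_pos: [0.5116, 0.1296, 0.1705]
wrist_force: [-0.1, -0.2, -0.4]
ee_pos: [0.5121, 0.1297, 0.1685]
wrist_force: [0.7, 0.2, 0.2]
ee_pos: [0.5127, 0.1298, 0.1667]
wrist_force: [-1.9, -0.5, 7.1]
ee_pos: [0.5129, 0.1299, 0.1663]
wrist_force: [-7.0, -1.4, 15.5]
ee_pos: [0.513, 0.1299, 0.1661]
wrist_force: [-9.9, -1.5, 25.2]
```

The contact force and height say the square's uphill edge is on the floor and its downhill edge sits on the rim. I'll drag it uphill while pressing.

```bash
python3 -m handwheel '[[0.06,0,-0.02,0],[0,0,0,0],[0,0,0,0]]'|egrep 'ee_|wrist'; python3 -m handwheel '[[0.06,0,-0.02,0],[0,0,0,0],[0,0,0,0]]'|egrep 'ee_|wrist'; python3 -m handwheel '[[0.06,0,-0.02,0],[0,0,0,0],[0,0,0,0]]'|egrep 'ee_|wrist'
```

```text
ee_pos: [0.5134, 0.1299, 0.1661]
wrist_force: [-12.3, 0.2, 26.1]
ee_pos: [0.5137, 0.1298, 0.1661]
wrist_force: [-15.4, 0.6, 27.4]
ee_pos: [0.5141, 0.1297, 0.1661]
wrist_force: [-18.3, 1.3, 28.6]
```

```bash
python3 -m handwheel '[[-0.17,0,-0.6,0],[0,0,-0.8,0],[-0.9,0,0,0],[-0.9,0,0,0],[-0.7,0,0,0]]'|egrep 'ee_'; python3 -m handwheel '[[0,0,0,0],[0,0,0,0],[0,0,0,0]]'|egrep 'ee_'
cat > look.py <<'E'
from h import *
t=robot.camera("top"); s=robot.camera("scene")
x0,y0,x1,y1=195,165,290,245
im=cv2.resize(t["pixels"][y0:y1,x0:x1],None,fx=4,fy=4,interpolation=cv2.INTER_LINEAR);h=cv2.cvtColor(im,cv2.COLOR_RGB2HSV)
m=((h[...,1]>130)).astype(np.uint8); m=cv2.morphologyEx(m,cv2.MORPH_OPEN,np.ones((5,5)))
def hit(c,p,z):
    e,d=ray(c,*p);o=BO+BN*z; return BR.inv().apply(e+d*((o-e)@BN)/(d@BN)-BO)[:2]*1000
for cn in cv2.findContours(m,0,1)[0]:
    if cv2.contourArea(cn)<2000: continue
    px=(cn[:,0]+.5)/4-.5+[x0,y0]
    if px[:,1].mean()<185 or px[:,1].mean()>225: continue
    W=np.array([hit(t,p,.008) for p in px],np.float32);M=cv2.moments(W)
    print("bed frame at z=8:",M["m10"]/M["m00"],M["m01"]/M["m00"],W.min(0),W.max(0),cv2.minAreaRect(W))
E
python3 look.py; python3 -c "
from h import *
for d in(-.05,-.045):print(mv(pv(SQ,.012,d,.0,.073),yaw(-8.5)))"
```

```text
ee_pos: [0.4367, 0.1409, 0.205]
ee_pos: [0.4386, 0.1408, 0.205]
bed frame at z=8: -0.11128459252407874 -43.979092538367404 [-23.806026 -64.51311 ] [ 20.952303 -19.22457 ] ((-1.446664810180664, -41.842262268066406), (45.2947998046875, 44.750240325927734), 89.88721466064453)
bed frame at z=8: -49.722617609210324 33.41177428510824 [-120.07428   -38.854168] [27.182465 95.585014] ((-43.392478942871094, 34.22624588012695), (132.97088623046875, 127.49577331542969), 10.153242111206055)
(array([1.5 , 0.05, 1.97]), array([-0.02217284, -0.09229808, -0.0382326 ]), array([0.439 , 0.1407, 0.2049]))
(array([1.66, 0.05, 1.9 ]), array([-0.02217284, -0.09229808, -0.0382326 ]), array([0.439 , 0.1407, 0.2049]))
```

```bash
python3 -m handwheel '[[0.3,0.01,0.9,0],[0.3,0,0.6,0],[0.3,0,0.2,0],[0.3,0,0.17,0],[0,0,0,0]]'|egrep 'ee_|wrist'; python3 -m handwheel '[[0.15,0,0.07,0],[0,0,0.0,0],[0,0,0,0],[0,0,0,0]]'|egrep 'ee_|wrist';python3 -c "
from h import *
for d in(-.05,-.04):print(mv(pv(SQ,.011,d,.0012,.073),yaw(-8.5)))"
```

```text
ee_pos: [0.475, 0.1346, 0.1472]
wrist_force: [-0.9, 0.1, 1.2]
ee_pos: [0.4778, 0.1345, 0.1465]
wrist_force: [0.1, 0.6, -0.2]
(array([ 0.21, -0.01,  0.05]), array([-0.01141529, -0.02375977, -0.01371446]), array([0.4778, 0.1345, 0.1465]))
(array([ 0.52, -0.01, -0.09]), array([-0.01141529, -0.02375977, -0.01371446]), array([0.4778, 0.1345, 0.1465]))
```

Now along the slope uphill, in small steps, watching for contact.

```bash
python3 -m handwheel '[[0.2,0,-0.01,0],[0.15,0,-0.07,0],[0,0,0,0],[0,0,0,0]]'|egrep 'ee_|wrist'; python3 -m handwheel '[[0.1,0,-0.047,0],[0,0,0.0,0],[0,0,0,0]]'|egrep 'ee_|wrist'; python3 -m handwheel '[[0.1,0,-0.047,0],[0,0,0.0,0],[0,0,0,0]]'|egrep 'ee_|wrist'; python3 -m handwheel '[[0.1,0,-0.047,0],[0,0,0.0,0],[0,0,0,0]]'|egrep 'ee_|wrist'; python3 -m handwheel '[[0.1,0,-0.047,0],[0,0,0.0,0],[0,0,0,0]]'|egrep 'ee_|wrist';python3 -c "
from h import *
print(mv(pv(SQ,.011,-.03,.0012,.073),yaw(-8.5)))"
```

```text
ee_pos: [0.4888, 0.1329, 0.1492]
wrist_force: [0.8, 0.6, -0.5]
ee_pos: [0.4912, 0.1324, 0.1501]
wrist_force: [0.0, 0.2, 0.3]
ee_pos: [0.4942, 0.132, 0.1515]
wrist_force: [0.5, 0.0, 0.1]
ee_pos: [0.4965, 0.1315, 0.1524]
wrist_force: [-1.5, -0.7, -1.1]
ee_pos: [0.4979, 0.1313, 0.1529]
wrist_force: [-5.2, 0.2, -1.4]
(array([ 0.14, -0.01, -0.02]), array([ 0.03551231,  0.34097724, -0.0290315 ]), array([0.4979, 0.1313, 0.1529]))
```

```bash
python3 -m handwheel '[[0.08,0,-0.037,0],[0,0,0,0],[0,0,0,0],[0,0,0,0]]'|egrep 'ee_|wrist'; python3 -m handwheel '[[0.08,0,-0.037,0],[0,0,0.0,0],[0,0,0,0]]'|egrep 'ee_|wrist'; python3 -m handwheel '[[0.08,0,-0.037,0],[0,0,0.0,0],[0,0,0,0]]'|egrep 'ee_|wrist'
```

```text
ee_pos: [0.4983, 0.1312, 0.153]
wrist_force: [-7.9, 2.5, -1.8]
ee_pos: [0.4988, 0.1311, 0.1531]
wrist_force: [-10.8, 3.1, -2.4]
ee_pos: [0.4993, 0.131, 0.1531]
wrist_force: [-13.3, 3.8, -3.2]
```

```bash
python3 -m handwheel '[[-0.8,0,0.2,0],[-0.3,0,-0.6,0],[-0.6,0,-1,0],[-0.8,0,0,0],[-0.5,0,0,0]]'|egrep 'ee_'; python3 -m handwheel '[[0,0,0,0],[0,0,0,0],[0,0,0,0]]'|egrep 'ee_'
cat > look2.py <<'E'
from h import *
t=robot.camera("top"); s=robot.camera("scene")
SQ=BO+BR.apply([.0005,-.0417,0])
rp=lambda c,P,h,z:[proj(c,P+BR.apply([x*h,y*h,z])).round(1).tolist() for x,y in((1,1),(1,-1),(-1,-1),(-1,1))]
for nm,c,(x0,y0,x1,y1) in(("top",t,(238,188,272,222)),("scene",s,(320,140,372,185))):
    im=cv2.resize(c["pixels"][y0:y1,x0:x1],None,fx=4,fy=4,interpolation=cv2.INTER_LINEAR);h=cv2.cvtColor(im,cv2.COLOR_RGB2HSV)
    m=((h[...,1]>110)&(h[...,0]>14)&(h[...,0]<32)).astype(np.uint8)
    for cn in cv2.findContours(m,0,1)[0]:
        if cv2.contourArea(cn)<500: continue
        px=((cn[:,0]+.5)/4-.5+[x0,y0]).astype(np.float32)
        print(nm,cv2.contourArea(cn)/16,px.min(0),px.max(0),cv2.approxPolyDP(cv2.convexHull(px[:,None]),1.2,True)[:,0].round(1).tolist())
    print(" home top corners",rp(c,SQ,.022,.008)," face-level",rp(c,SQ,.022,0))
    cv2.imwrite(f"pics/raw_{nm}.png",im)
E
python3 look2.py
```

```text
ee_pos: [0.4194, 0.1438, 0.2024]
ee_pos: [0.4196, 0.1433, 0.2003]
top 336.53125 [241.375 195.375] [262.375 215.625] [[244.60000610351562, 195.89999389648438], [262.1000061035156, 198.10000610351562], [260.1000061035156, 215.10000610351562], [241.60000610351562, 213.10000610351562]]
 home top corners [[243.8, 194.8], [262.2, 197.9], [259.9, 215.8], [241.6, 212.7]]  face-level [[244.6, 194.1], [262.9, 197.1], [260.6, 214.9], [242.5, 211.9]]
scene 214.0625 [327.375 147.625] [366.875 169.125] [[366.3999938964844, 148.60000610351562], [366.3999938964844, 152.10000610351562], [342.8999938964844, 166.60000610351562], [330.6000061035156, 169.10000610351562], [327.6000061035156, 166.89999389648438], [351.8999938964844, 151.39999389648438], [362.6000061035156, 147.60000610351562]]
 home top corners [[352.7, 158.8], [342.4, 165.2], [328.4, 168.0], [338.8, 161.8]]  face-level [[353.8, 161.9], [343.5, 168.4], [329.6, 171.1], [339.9, 164.8]]
```

```bash
cat > look3.py <<'E'
from h import *
s=robot.camera("scene")
im=s["pixels"];h=cv2.cvtColor(im,cv2.COLOR_RGB2HSV)
SQ=BO+BR.apply([.0005,-.0417,0]);RD=BO+BR.apply([.0005,.0423,0])
a=np.linspace(0,2*np.pi,181)
def sil(P,pts):
    q_=np.array([proj(s,P+BR.apply(p)) for p in pts],np.float32); return cv2.convexHull(q_)[:,0]
ci=lambda z:[(.024*np.cos(x),.024*np.sin(x),z) for x in a]
sq=lambda z:[(i*.022,j*.022,z) for i,j in((1,1),(1,-1),(-1,-1),(-1,1))]
def span(poly,u):
    M=np.zeros((4000,1),np.uint8); M2=np.zeros((400*10,640*10),np.uint8)
    cv2.fillPoly(M2,[np.round((poly+.5)*10).astype(int)],1); c=np.flatnonzero(M2[:,u*10+5]); return (c.min()/10-.5,c.max()/10-.5) if len(c) else None
SS=sil(SQ,sq(0)+sq(.008));RR=sil(RD,ci(0)+ci(.008))
for u in list(range(329,352,3))+list(range(354,368,3)):
    col=h[135:180,u]; g=np.flatnonzero((col[:,1]>110)&(col[:,0]>14)&(col[:,0]<32))+135
    print(u,"gold rows",(g.min(),g.max()) if len(g) else None,"V",h[g,u,2].tolist() if len(g) else "","sq",span(SS,u),"rd",span(RR,u))
E
python3 look3.py
```

```text
329 gold rows (np.int64(138), np.int64(169)) V [107, 136, 154, 144, 144] sq (np.float64(167.6), np.float64(169.6)) rd None
332 gold rows (np.int64(136), np.int64(168)) V [106, 119, 145, 158, 144, 142] sq (np.float64(165.9), np.float64(170.6)) rd None
335 gold rows (np.int64(162), np.int64(168)) V [115, 143, 161, 163, 156, 141, 142] sq (np.float64(164.1), np.float64(170.1)) rd None
338 gold rows (np.int64(137), np.int64(167)) V [108, 130, 159, 161, 162, 152, 138, 142] sq (np.float64(162.3), np.float64(169.5)) rd None
341 gold rows (np.int64(157), np.int64(167)) V [101, 148, 163, 163, 161, 154, 144, 142] sq (np.float64(161.3), np.float64(168.9)) rd None
344 gold rows (np.int64(153), np.int64(165)) V [101, 162, 166, 165, 152, 149] sq (np.float64(160.7), np.float64(168.1)) rd None
347 gold rows (np.int64(160), np.int64(163)) V [167, 170, 156, 150] sq (np.float64(160.0), np.float64(166.2)) rd None
350 gold rows (np.int64(153), np.int64(162)) V [113, 138, 132, 146, 147, 149] sq (np.float64(159.4), np.float64(164.3)) rd None
354 gold rows (np.int64(151), np.int64(156)) V [112, 143, 163, 156, 144, 140] sq None rd (np.float64(152.6), np.float64(158.4))
357 gold rows (np.int64(150), np.int64(155)) V [114, 150, 161, 166, 165, 156] sq None rd (np.float64(151.4), np.float64(157.7))
360 gold rows (np.int64(141), np.int64(155)) V [101, 117, 150, 163, 165, 167, 166, 160] sq None rd (np.float64(150.3), np.float64(156.8))
363 gold rows (np.int64(148), np.int64(153)) V [129, 159, 158, 156, 163, 164] sq None rd (np.float64(149.4), np.float64(155.7))
366 gold rows (np.int64(148), np.int64(152)) V [159, 161, 154, 146, 152] sq None rd (np.float64(148.8), np.float64(154.3))
```

```bash
python3 -c "
from h import *
print(mv(pv(SQ,.03,-.018,.0012,.073),yaw(-8.5)),pv(SQ,.013,-.018,.0012,.073))"
```

```text
(array([ 2.88, -0.01,  0.8 ]), array([-0.00713494, -0.05647572, -0.04698382]), array([0.4192, 0.1432, 0.1997])) [0.51194758 0.12955461 0.1602594 ]
```

```bash
python3 -m handwheel '[[0.8,-0.01,0,0],[0.8,0,0,0],[0.8,0,0.2,0],[0.72,0,0.5,0],[0,0,0.1,0]]'|egrep 'ee_'; python3 -m handwheel '[[0,0,0.1,0],[0,0,0,0],[0,0,0,0],[0,0,0,0]]'|egrep 'ee_|wrist'; python3 -m handwheel '[[0,0,0.1,0],[0,0,0,0],[0,0,0,0]]'|egrep 'ee_|wrist'; python3 -m handwheel '[[0,0,0.1,0],[0,0,0,0],[0,0,0,0]]'|egrep 'ee_|wrist'; python3 -m handwheel '[[0,0,0.1,0],[0,0,0,0],[0,0,0,0]]'|egrep 'ee_|wrist'
```

```text
ee_pos: [0.5144, 0.1287, 0.1741]
ee_pos: [0.5101, 0.13, 0.1728]
wrist_force: [0.6, -0.3, -0.5]
ee_pos: [0.5104, 0.1299, 0.1698]
wrist_force: [-0.4, 0.1, -0.1]
ee_pos: [0.5105, 0.1298, 0.1663]
wrist_force: [0.3, 0.8, 0.5]
ee_pos: [0.5105, 0.1298, 0.1632]
wrist_force: [0.3, -0.7, 0.6]
```

```bash
python3 -m handwheel '[[0,0,0.07,0],[0,0,0,0],[0,0,0,0]]'|egrep 'ee_|wrist'; python3 -m handwheel '[[0,0,0.07,0],[0,0,0,0],[0,0,0,0]]'|egrep 'ee_|wrist'; python3 -m handwheel '[[0,0,0.07,0],[0,0,0,0],[0,0,0,0]]'|egrep 'ee_|wrist'; python3 -m handwheel '[[0,0,0.07,0],[0,0,0,0],[0,0,0,0]]'|egrep 'ee_|wrist'
```

```text
ee_pos: [0.5106, 0.1298, 0.1613]
wrist_force: [-0.2, -0.0, 0.1]
ee_pos: [0.511, 0.1299, 0.1605]
wrist_force: [-2.6, -0.6, 5.7]
ee_pos: [0.5112, 0.1299, 0.1603]
wrist_force: [-6.5, -0.5, 15.1]
ee_pos: [0.5113, 0.1299, 0.16]
wrist_force: [-11.8, -1.9, 25.9]
```

```bash
python3 -m handwheel '[[0,0,-0.9,0],[0.7,0,0,0],[0,0,0.2,0],[0,0,0,0],[0,0,0,0]]'|egrep 'ee_'; python3 -m handwheel '[[0,0,0.1,0],[0,0,0,0],[0,0,0,0]]'|egrep 'ee_|wrist'; python3 -m handwheel '[[0,0,0.07,0],[0,0,0,0],[0,0,0,0]]'|egrep 'ee_|wrist'; python3 -m handwheel '[[0,0,0.07,0],[0,0,0,0],[0,0,0,0]]'|egrep 'ee_|wrist'; python3 -m handwheel '[[0,0,0.07,0],[0,0,0,0],[0,0,0,0]]'|egrep 'ee_|wrist'; python3 -c "
from h import *
print(pv(SQ,.013,.004,.0012,.073),pv(SQ,.013,.005,.0012,.073))"
```

```text
ee_pos: [0.5301, 0.1266, 0.1747]
ee_pos: [0.5304, 0.1267, 0.1721]
wrist_force: [-0.2, 0.0, 0.5]
ee_pos: [0.5313, 0.1267, 0.1708]
wrist_force: [-0.3, -0.9, 0.2]
ee_pos: [0.5317, 0.1268, 0.1702]
wrist_force: [-2.6, -0.1, 6.5]
ee_pos: [0.5319, 0.1268, 0.17]
wrist_force: [-5.9, -1.3, 15.0]
[0.53166734 0.12660747 0.169557  ] [0.53256369 0.12647351 0.16997962]
```

```bash
python3 -m handwheel '[[0,0,-1,0],[0,-1,0,0],[0,-1,0,0],[0,-0.8,0.4,0],[0,0,0,0]]'|egrep 'ee_'; python3 -m handwheel '[[0,0,0.3,0],[0,0,0,0],[0,0,0,0],[0,0,0,0]]'|egrep 'ee_|wrist'; python3 -m handwheel '[[0,0,0.07,0],[0,0,0,0],[0,0,0,0]]'|egrep 'ee_|wrist'; python3 -m handwheel '[[0,0,0.07,0],[0,0,0,0],[0,0,0,0]]'|egrep 'ee_|wrist'; python3 -m handwheel '[[0,0,0.07,0],[0,0,0,0],[0,0,0,0]]'|egrep 'ee_|wrist'; python3 -c "
from h import *
print(pv(RD,.013,.004,.0012,.073))"
```

```text
ee_pos: [0.5437, 0.2131, 0.184]
ee_pos: [0.5437, 0.2088, 0.1755]
wrist_force: [0.1, -0.1, 0.2]
ee_pos: [0.544, 0.2093, 0.1739]
wrist_force: [-0.2, 0.8, -0.0]
ee_pos: [0.5438, 0.2097, 0.1715]
wrist_force: [-0.8, -1.0, -1.1]
ee_pos: [0.5443, 0.2099, 0.1703]
wrist_force: [-1.0, -0.8, 4.0]
[0.54459158 0.20940663 0.16981057]
```

```bash
python3 -m handwheel '[[0,0,-1,0],[0,0,-1,0],[0,0,-1,0],[0,0,0,0],[0,0,0,0]]'|egrep 'clock|ee_|wrist'; python3 -c "
from h import *
print(robot.sign_off())"
```

```text
clock: 39.95
ee_pos: [0.5454, 0.2102, 0.2622]
wrist_force: [-0.1, -0.4, -0.5]
the job is handed in; nothing more can be done
None
```

I put the round and square blanks in their pockets and handed the job in at about 40 s. Fingertip touches on the uphill and downhill halves put both tops within 1 mm of the home height, and I never moved to touch the wrench, can or fitting.

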